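Seat a contact plug with the spring tongs

TASK

Take the spring tongs from their holder and, squeezing them shut on its stem, pick the tall thin-stemmed plug out of the parts tray; do not touch the plug with the robot's own fingers. Lower it foot first into the round pocket in the black housing's head and press it with the tongs, with a steady push of about 12 N (never more than 20 N), until the stiff pad inside is fully down and the plug stops hard. Then let go of the plug and put the tongs back upright in their holder, leaving everything else on the bench where it is.

Things in the scene. Friction and masses are not known exactly. Their poses are not given: they have to be found in the camera images.
- tongs_grip (a point): Parallel-action spring tongs, 85 g, tips down in a holder. Point: midway between their two upright aluminium plates at the height to squeeze them, 85 mm above the tips, 30 mm below the tongs' top. z up the tongs, y the squeezing direction. Plates: 18 mm wide along x, 5 mm thick, from 16 to 115 mm above the tips, 50 mm over both when free; a black block 20 mm wide sits between them near the top.
- jaw_l (a joint): Inward travel of the plate on the +y side, 0 (free) to 0.0085 m; the plates stay parallel. A spring pushes each plate out with 0.9 N per mm of travel. At 2 to 3 mm each (about 45 mm over the plates) the tongs can be carried and their tips clear the plug's stem by about 4 mm all round; at 7 mm each (36 mm over the plates) they grip the 12 mm stem. Let loose, they spring open.
- jaw_r (a joint): The same for the plate on the -y side.
- tongs_tip (a point): Middle of the lower end of the tongs, between the tips, level with their lowest edge; axes as tongs_grip. Each tip is an upright V groove facing the other, 16 mm high and 18 mm wide along x. Above it a ledge (underside 16 mm over the tips' lower edge) closes in over the stem's top, if the stem reaches less than 16 mm up between the tips, and can push it down.
- stand_floor (a point): The tongs' holder: a fixed grey box 44 x 76 mm, 50 mm high, with an open-topped pocket 24 mm (x) by 56 mm (y). Point: centre of the pocket's floor, 10 mm above the bench; the rim is 40 mm above it. The tongs stand tips down on this floor, their squeezing direction along y.
- plug_mid (a point): The plug: loose turned steel part, 46 mm tall, about 30 g. Foot 18 mm in diameter, 12 mm high, chamfered below; above it a plain stem 12 mm in diameter, 34 mm high. It stands foot down in a low blue tray (150 x 120 mm, walls 16 mm high) beside a ring and a squat disc, both under 20 mm tall and not needed. Point: on its axis half-way up (23 mm from either end); z up.
- pocket_mouth (a point): Centre of the mouth of the round pocket in the fixed black housing's head (60 x 60 mm, 40 mm high; the body runs 130 mm farther along +x, no higher). z up. The pocket is 20 mm in diameter with a 2 mm chamfer; a brass pad lies in it. The pad's height differs each time and is not measured: fully down its top is 17 to 28 mm below the mouth, the seated plug's top 18 to 29 mm above it.
- pad (a joint): How far the stiff brass pad in the pocket has been pushed down from its upper end, in m: 0 to 0.008, starting at 0 to 0.003. It gives way only to a push of 5 N or more, stays where it is left, and stops hard at 0.008 (fully down); beyond that the push rises by some 15 N per mm, so go slowly.
Mind the look-alikes: they are no part of the job. Of the things like the part that bears tongs_grip, leave any that is purple; of the rest the larger one is meant. Leave any purple or white look-alike of the part that bears stand_floor alone.

How it is judged (in metres and radians):
On the way, in this order (a step that is already met when the one before it is completed fails the run):
1. the plug is lifted clear of the tray in the tongs (height (world z) of plug_mid above 0.06 m and contact force between tongs and plug above 1 N), for 0.2 s.
2. the plug is pressed down on the pad by the tongs with at least 8 N, the pad fully down (value of joint pad above 0.007 m and contact force between plug and pad above 8 N and contact force between tongs and plug above 1 N and horizontal distance between plug_mid and pocket_mouth below 0.004 m), for 0.2 s.
At the end, for the whole second after the job is handed in: Plug upright (0.15 rad) and still on the pad in the pocket, within 4 mm of its axis; pad at least 6.8 of 8 mm down; tongs let go and still in their holder, tips within 6 mm of its floor and 12 mm of its centre, within 0.2 rad of upright (value of joint pad above 0.0068 m and horizontal distance between plug_mid and pocket_mouth below 0.004 m and z of plug_mid in the frame of pocket_mouth below 0.0085 m and contact force between plug and pad above 0.05 N and angle between plug_mid's own z axis and vertical below 0.15 rad and linear speed of each of plug, tongs below 0.02 m/s and horizontal distance between tongs_tip and stand_floor below 0.012 m and z of tongs_tip in the frame of stand_floor below 0.006 m and angle between tongs_grip's own z axis and vertical below 0.2 rad); the robot touches nothing.
It fails at once if the robot's fingers touch the plug (contact force between the fingers and plug above 0.5 N).
It fails at once if the plug is pressed on the pad with more than 20 N (contact force between plug and pad above 20 N).
It fails at once if another thing on the bench or in the tray is displaced by more than 20 mm (distance of any of bushing, disc, tape, spool, bitjar, screwdriver, shell1, shell2 from where it was at the start of the episode above 0.02 m).
It also fails if it takes over 72 s, if anything falls off the work surface, if the arm or the gripper's body presses on something with over 40 N, if the wrist force passes 120 N, or if a joint passes its speed limit or range.

ROBOT

A 6-joint arm with a two-finger parallel gripper is mounted at the origin on the work surface. World frame = base frame: x ahead of the robot, y to its left, z up, the work surface at z = 0. Lengths are in m, angles in degrees, forces in N, time in s.
With the tool pointing down it reaches from about 0.25 to 0.725 m from the base axis. Payload 9.7 kg.
Tool frame: the origin (TCP) lies between the finger pads; the fingertips stand 17 mm ahead of it and the grasp point (between the pads) lies 2 mm behind it; z points along the fingers, y is the direction in which the jaws open and shut (so a half turn about z gives the same grasp; the last joint's range is limited). The gripper opens to 85 mm and grips with 20 to 120 N. Pads are 22 mm wide; open, the fingers measure 114 mm over their backs; the gripper's body (76 mm by 85 mm) begins 54 mm behind the grasp point. The pads swing forward as they close: fully open they stand 13 mm farther back than shut.
Start: joints at [0, 4.979, 10.078, 95.1, 0, 90], TCP at [0.55, -0, 0.248] pointing down, gripper open.
Joint ranges: [-179.16, 179.16], [-48.56, 103.87], [-65.8, 70.77], [-126.05, 130.52], [-82.76, 87.17], [-180, 180]. Speed limits (degrees/s): [127.2, 127.2, 147.25, 180, 180, 180].

INTERFACE

Orientations are given as [roll, pitch, yaw] about the fixed x, y, z axes, in that order (R = Rz(yaw) Ry(pitch) Rx(roll)).
In Python, from workcell import monitor, cams, order gives the robot as it stands. The module is installed in compiled form; this text tells all that it offers.
- The arm moves only by the shell command python3 -m handwheel 'ROWS' [OPENING] [FORCE]. ROWS is JSON, a list of rows, each a list of 6 numbers: the shift along the tool's x, y, z in m, then the turn, a rotation vector about the tool's x, y, z in degrees. In form: [[tx, ty, tz, wx, wy, wz], ...]. A call has exactly 8 rows; each row shifts and turns the commanded pose from where the row before left it, along the tool's axes as they then stand; what a row does not reach is not made up. A row lasts 1/12 s, in which the tool goes at most 41.7 mm and 7.16 degrees, less where a joint would pass 70% of its speed; a pose out of reach is approached as far as the arm can. A call is refused whole if a number of a shift passes 0.0417 or a number of a turn 7.16, either way. A call with a gripper value outside its range is refused whole. OPENING is the opening, from -1 (shut) to 1 (fully open), set as the call begins (- or left out, the last holds). The fingers move at their own pace and stop on an object; FORCE is the grip in N (left out, the last holds). Time passes only in rows, so rows that do not move let the fingers close, or fill a call up. It gives the time, the measured TCP pose, the force and the opening at its end, in the units of the state.
- monitor.get_obs(): the state, without advancing time (a new reading comes with each control period).
- cams.camera(name): name is "scene" or "side" or "wrist"; returns a dict with "img" (480x640x3 uint8, red, green, blue), "depth" (480x640 float32, m along the optical axis (not along the pixel's ray), 0 where there is no reading), "fx", "fy", "cx", "cy" (pixels), "rvec" (rotation vector, rad) and "tvec" (3), from world to camera coordinates, as OpenCV has them; the wrist camera has in their place "tool_from_camera" (4x4, takes a point from camera to tool coordinates, whose origin is the TCP and whose axes are the flange's). Camera axes: x right, y down, z forward; pixel columns grow to the right and rows downward; lengths in m; the calibration is good to about 2 mm. The wrist camera is an equidistant fisheye: a pixel r from the principal point sees the ray r / f radians off the axis. A picture is of the moment at which its call begins: read the wrist's pose just before it.
- order.job_done(): hands the job in, once; it reports no verdict.
The state is a dict: "time": time; "q": joint angles; "qd": joint speeds; "joint_efforts": joint torques, N m; "ee_pos": TCP position; "tcp_rot": TCP orientation; "wrist_force": force on the tool from outside, world axes, zero at the start; "torque": the same for the moment, N m; "opening": finger opening in m.
Only numpy, scipy, OpenCV 4.12 (cv2) and the standard library are available. Lean on these libraries where they do the work, as an engineer would, in place of code of your own. Each camera call takes 0.05 s, during which the arm holds its last target. There are 200 camera calls.

## Working session

There is one attempt and no reset: what is moved stays moved. The work goes in short steps, Python scripts to look and compute and a shell command to move; the robot and the scene stay as the last step left them, time stands still between calls to the robot, and variables do not carry over. Pictures are saved under pics/ and viewed, about 8 in all and at most 12, crops included, and the job is handed in when it is done.

```bash
mkdir -p pics; cat > h.py <<'E'
import numpy as np, cv2
from workcell import monitor, cams, order
def snap(n,f):
    c=cams.camera(n); cv2.imwrite('pics/'+f+'.png',c['img'][:,:,::-1]); np.savez('pics/'+f+'.npz',**c); return c
def load(f): return dict(np.load('pics/'+f+'.npz'))
def cloud(c):
    R=cv2.Rodrigues(c['rvec'])[0]; v,u=np.mgrid[:480,:640]; d=c['depth']
    P=np.stack([(u-c['cx'])/c['fx']*d,(v-c['cy'])/c['fy']*d,d],-1)
    W=(P-c['tvec'].reshape(3))@R; W[d==0]=np.nan; return W
E
python3 - <<'E'
from h import *
print(monitor.get_obs())
a=snap('scene','s0');b=snap('side','d0')
print(a['rvec'],a['tvec'],a['fx'],b['rvec'],b['tvec'])
E
```

```text
{'time': 0.0, 'q': array([-1.23167543e-03,  5.01099282e+00,  1.00326019e+01,  9.50998556e+01,
        5.24983582e-04,  9.00008116e+01]), 'qd': array([ 0.01571266,  0.03156119, -0.06691195,  0.01099292, -0.01943356,
        0.15035581]), 'joint_efforts': array([ 7.68234549e-04, -5.20392072e+01,  4.64802504e+01,  1.63646933e-02,
        2.23589603e-05, -6.77332673e-05]), 'ee_pos': array([ 5.49780194e-01, -9.36290874e-06,  2.47567500e-01]), 'tcp_rot': array([-1.79921753e+02, -5.23874728e-04,  8.99979560e+01]), 'wrist_force': array([0.3533935 , 1.20872902, 0.73517345]), 'torque': array([ 0.00458685,  0.01528746, -0.01442453]), 'opening': 0.08505808717423732}
[ 1.56343719  1.88721305 -0.84904803] [ 0.05240717 -0.2611347   1.3387866 ] 473.84254768729755 [ 2.21068182 -0.48558964  0.23939934] [-0.40949917  0.24052445  0.7357001 ]
```

View pics/s0.png

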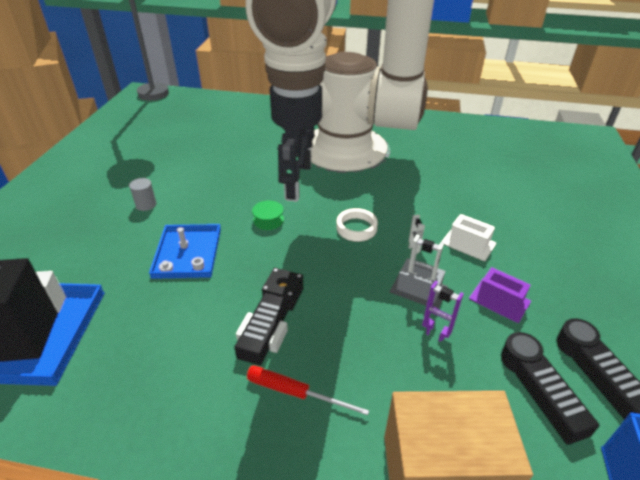

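View pics/d0.png

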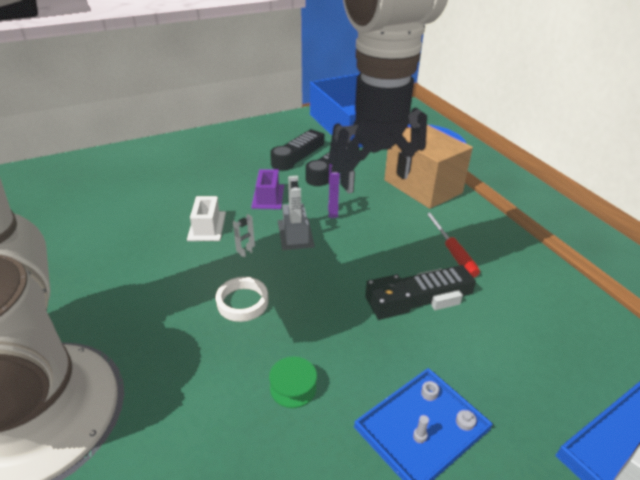

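The scene shows the grey holder with grey tongs around (420,265), purple and white look-alikes beside it, the plug in the blue tray at (183,238), and the housing head with its pocket at (284,283). The side view shows the plug at (422,430). Next I'll take enlarged crops and point clouds.

```bash
python3 - <<'E'
from h import *
a=load('s0');b=load('d0')
A=cv2.resize(a['img'][205:345,385:535],None,fx=2.66,fy=2.66,interpolation=2)
A2=cv2.resize(a['img'][215:365,145:305],None,fx=2.5,fy=2.5,interpolation=2)
B=cv2.resize(b['img'][155:265,185:345],None,fx=2.5,fy=2.5,interpolation=2)
B2=cv2.resize(b['img'][260:460,355:505],None,fx=1.5,fy=1.5,interpolation=2)
o=np.zeros((600,800,3),np.uint8)
for im,x,y in((A,0,0),(A2,400,0),(B,0,375),(B2,450,378)):
    h=min(im.shape[0],600-y);w=min(im.shape[1],800-x);o[y:y+h,x:x+w]=im[:h,:w]
cv2.imwrite('pics/c0.png',o[:,:,::-1])
for n,c,pts in(('s',a,[(418,222),(418,250),(432,245),(420,285),(183,232),(183,246),(284,277),(290,300),(186,262),(440,292),(472,240)]),('d',b,[(294,185),(295,235),(423,422),(422,440),(244,235),(335,190),(385,285),(430,392),(466,420)])):
    W=cloud(c)
    for u,v in pts: print(n,u,v,np.round(W[v,u],3))
# holder region: height histogram from both
for n,c in(('s',a),('d',b)):
    W=cloud(c);print(n,'bench z',np.nanmedian(W[200:400,:,2]))
E
```

```text
s 418 222 [0.406 0.208 0.082]
s 418 250 [0.417 0.218 0.017]
s 432 245 [0.522 0.231 0.125]
s 420 285 [0.535 0.223 0.034]
s 183 232 [ 0.488 -0.266  0.045]
s 183 246 [ 0.496 -0.269  0.012]
s 284 277 [ 0.568 -0.031  0.038]
s 290 300 [ 0.613 -0.009  0.028]
s 186 262 [ 0.532 -0.249  0.003]
s 440 292 [0.619 0.248 0.109]
s 472 240 [0.379 0.327 0.031]
d 294 185 [0.511 0.219 0.123]
d 295 235 [0.498 0.188 0.027]
d 423 422 [ 0.481 -0.276  0.051]
d 422 440 [ 0.483 -0.281  0.013]
d 244 235 [0.4   0.212 0.042]
d 335 190 [0.609 0.234 0.076]
d 385 285 [ 0.579 -0.02   0.037]
d 430 392 [ 0.534 -0.225  0.019]
d 466 420 [ 0.554 -0.283  0.017]
s bench z -2.006451404181484e-05
d bench z -0.0005405193229638267
```

View pics/c0.png

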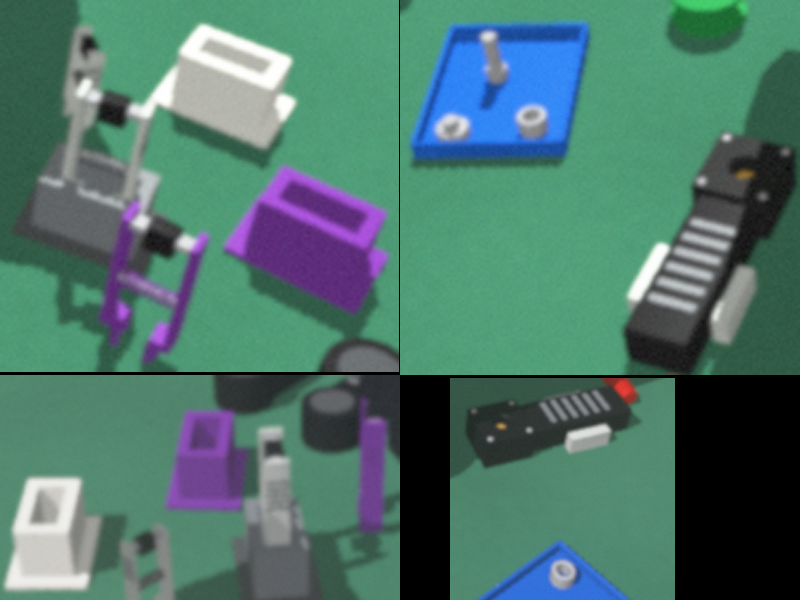

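The crop confirms the target tongs in the grey holder (plates near crop (85,90) and (143,110)). The small grey pair stands behind them and the purple pair in front. The head's screws are at crop (727,138), (787,153), (763,197) and (702,182).

```bash
cat >> h.py <<'E'
def ray(c,u,v,z):
    R=cv2.Rodrigues(c['rvec'])[0]; t=c['tvec'].reshape(3); o=-R.T@t
    d=R.T@np.array([(u-c['cx'])/c['fx'],(v-c['cy'])/c['fy'],1]); return o+d*(z-o[2])/d[2]
def rect(P): return cv2.minAreaRect(P[:,:2].astype(np.float32)*1000)
E
python3 - <<'E'
from h import *
cl={}
for n in('s0','d0'):
    c=load(n);W=cloud(c).reshape(-1,3);I=c['img'].reshape(-1,3);ok=~np.isnan(W[:,0]);cl[n]=(W[ok],I[ok].astype(int))
def sel(n,ctr,r,z0,z1,f=None):
    W,I=cl[n];m=(np.hypot(W[:,0]-ctr[0],W[:,1]-ctr[1])<r)&(W[:,2]>z0)&(W[:,2]<z1)
    sat=I.max(1)-I.min(1)
    if f=='grey':m&=sat<45
    return W[m]
for n in cl:
    for nm,z0,z1 in(('rim',.044,.056),('tongs',.062,.16),('top',.117,.16)):
        P=sel(n,(.52,.22),.05,z0,z1,'grey');print(n,nm,len(P),P.mean(0).round(4) if len(P) else '', P.max(0).round(3) if len(P) else '',rect(P) if len(P)>5 else '')
    P=sel(n,(.575,-.025),.15,.032,.05,'grey');print(n,'house',len(P),rect(P))
    P=sel(n,(.485,-.272),.02,.03,.06);print(n,'stem',len(P),np.median(P,0).round(4),P.max(0).round(3),P.min(0).round(3))
a=load('s0');b=load('d0')
print('screws',[ray(a,145+(x-400)/2.5,215+y/2.5,.04).round(4) for x,y in((727,138),(787,153),(763,197),(702,182))])
print('screws side',[ray(b,355+(x-450)/1.5,260+(y-378)/1.5,.04).round(4) for x,y in((472,412),(510,401),(529,430),(489,441))])
print('plugtop s', ray(a,145+88/2.5,215+36/2.5,.05).round(4))
E
```

```text
s0 rim 407 [0.52   0.2219 0.0487] [0.543 0.266 0.056] ((513.384765625, 224.76754760742188), (77.18128204345703, 47.7333984375), 75.65727233886719)
s0 tongs 556 [0.5174 0.2241 0.0999] [0.531 0.251 0.126] ((514.3712768554688, 224.58433532714844), (50.752044677734375, 22.041452407836914), 74.79692077636719)
s0 top 200 [0.5159 0.2244 0.1217] [0.53  0.251 0.126] ((513.5765991210938, 224.97015380859375), (50.31873321533203, 20.802635192871094), 74.21903228759766)
s0 house 2171 ((635.7117919921875, -37.980316162109375), (61.0599479675293, 175.33615112304688), 82.102294921875)
s0 stem 59 [ 0.4902 -0.2697  0.0443] [ 0.495 -0.265  0.052] [ 0.48  -0.278  0.031]
d0 rim 338 [0.5078 0.2137 0.0489] [0.542 0.266 0.056] ((511.989501953125, 222.87515258789062), (78.21487426757812, 44.34526062011719), 73.42610931396484)
d0 tongs 429 [0.5082 0.2131 0.101 ] [0.527 0.251 0.126] ((512.10009765625, 223.9552764892578), (54.753910064697266, 18.422630310058594), 73.87799835205078)
d0 top 145 [0.5115 0.2214 0.122 ] [0.527 0.25  0.126] ((512.5424194335938, 224.21499633789062), (53.871524810791016, 17.838150024414062), 74.55059051513672)
d0 house 2094 ((635.6048583984375, -38.42201614379883), (63.224544525146484, 175.71409606933594), 82.60386657714844)
d0 stem 129 [ 0.4819 -0.2745  0.0465] [ 0.49  -0.267  0.053] [ 0.478 -0.278  0.03 ]
screws [array([ 0.555 , -0.0502,  0.04  ]), array([ 0.5618, -0.0016,  0.04  ]), array([ 0.6088, -0.0088,  0.04  ]), array([ 0.603 , -0.0563,  0.04  ])]
screws side [array([ 0.5564, -0.0056,  0.04  ]), array([ 0.6068, -0.0078,  0.04  ]), array([ 0.6005, -0.0584,  0.04  ]), array([ 0.5502, -0.0545,  0.04  ])]
plugtop s [ 0.4869 -0.2712  0.05  ]
```

Tongs are at about (0.513, 0.2245) with the squeeze axis at 74.5°, so the tool yaw is 164.5. The plug is at about (0.486, -0.272) and the pocket at about (0.580, -0.030). I'll move above the tongs and check with the wrist camera.

```bash
python3 -m handwheel '[[0,0,0,0,0,-7],[0,0,0,0,0,-7],[0,0,0,0,0,-7],[0,0,0,0,0,-7],[0,0,0,0,0,-7],[0,0,0,0,0,-7],[0,0,0,0,0,-7],[0,0,0,0,0,-7]]' 1 20
python3 -m handwheel '[[0,0,0,0,0,-6.2],[0,0,0,0,0,-6.2],[0,0,0,0,0,-6.1],[0.012,0.026,0,0,0,0],[0.012,0.026,0,0,0,0],[0.012,0.026,0,0,0,0],[0.012,0.026,0,0,0,0],[0.012,0.026,0,0,0,0]]'
python3 -m handwheel '[[0.012,0.026,0,0,0,0],[0.012,0.026,0,0,0,0],[0.0117,0.0245,0,0,0,0],[0,0,0.016,0,0,0],[0,0,0.016,0,0,0],[0,0,0.016,0,0,0],[0,0,0,0,0,0],[0,0,0,0,0,0]]'
python3 - <<'E'
from h import *
o=monitor.get_obs();print(o['time'],o['ee_pos'],o['tcp_rot'],o['q'],o['wrist_force'])
w=snap('wrist','w1');np.savez('pics/w1p.npz',p=o['ee_pos'],r=o['tcp_rot']);print(w['tool_from_camera'].round(4),w['fx'],w['cx'],w['cy'])
E
```

```text
time: 0.77
ee_pos: [0.5499, 0.0, 0.2479]
tcp_rot: [-180.0, -0.0, 146.3]
wrist_force: [0.2, 0.3, -0.2]
opening: 0.0856
time: 1.43
ee_pos: [0.5264, 0.1425, 0.2479]
tcp_rot: [-180.0, -0.0, 164.5]
wrist_force: [0.1, -0.6, -0.5]
opening: 0.0855
time: 2.1
ee_pos: [0.5124, 0.2244, 0.1996]
tcp_rot: [-179.9, -0.1, 164.5]
wrist_force: [0.9, -0.1, 1.0]
opening: 0.0855
2.1 [0.51244355 0.22436426 0.19961144] [-1.79924710e+02 -9.23936112e-02  1.64503150e+02] [ 2.36453829e+01  5.64379733e+00  5.39501267e+00  8.98704006e+01
 -7.01784174e-05  3.91421720e+01] [ 0.85644354 -0.13981423  0.98591976]
[[-2.000e-04 -9.530e-01 -3.030e-01  7.670e-02]
 [ 1.000e+00  1.000e-04 -9.000e-04  3.000e-04]
 [ 9.000e-04 -3.030e-01  9.530e-01 -1.256e-01]
 [ 0.000e+00  0.000e+00  0.000e+00  1.000e+00]] 371.64829954431775 318.3089602887548 239.76765149594047
```

View pics/w1.png

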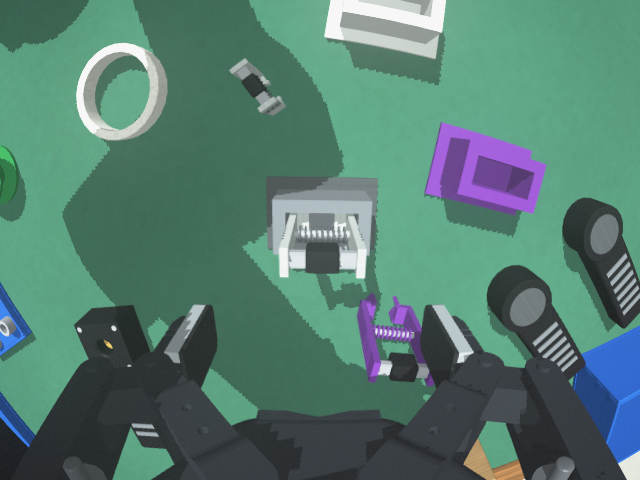

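The tongs are square to the tool and nearly centred: plate tops span columns 280-366 at row 270, and the holder is at 268-377. I'll compute the exact offset from the wrist view.

```bash
cat >> h.py <<'E'
def wpix(c,p,rpy,u,v,z):
    from scipy.spatial.transform import Rotation as Ro
    T=c['tool_from_camera'];R=Ro.from_euler('xyz',rpy,degrees=True).as_matrix()
    x,y=(u-c['cx'])/c['fx'],(v-c['cy'])/c['fy'];th=np.hypot(x,y);s=np.sin(th)/max(th,1e-9)
    d=R@T[:3,:3]@np.array([x*s,y*s,np.cos(th)]);o=R@T[:3,3]+p
    return o+d*(z-o[2])/d[2]
E
python3 - <<'E'
from h import *
w=load('w1');q=np.load('pics/w1p.npz')
for n,u,v,z in(('plateL near',283,276,.125),('L far',286,246,.125),('R near',362,276,.125),('R far',361,246,.125),('Louter',279,272,.125),('Router',367,272,.125),('rimL',273,195,.05),('rimR',375,195,.05),('rim far l',273,195,.05),('pocket',107,344,.04)):
    X=wpix(w,q['p'],q['r'],u,v,z); from scipy.spatial.transform import Rotation as Ro
    print(n,X.round(4),(Ro.from_euler('xyz',q['r'],degrees=True).inv().apply(X-q['p'])).round(4))
E
```

```text
plateL near [0.5157 0.202  0.125 ] [-0.0093 -0.0206  0.0746]
L far [0.4984 0.2092 0.125 ] [ 0.0093 -0.0183  0.0747]
R near [0.5281 0.2467 0.125 ] [-0.0093  0.0258  0.0746]
R far [0.5098 0.2504 0.125 ] [0.0093 0.0245 0.0746]
Louter [0.5127 0.2004 0.125 ] [-0.0067 -0.0229  0.0746]
Router [0.5265 0.2501 0.125 ] [-0.0067  0.0287  0.0746]
rimL [0.4792 0.1979 0.05  ] [ 0.0247 -0.0342  0.1497]
rimR [0.4997 0.2723 0.05  ] [0.0248 0.043  0.1496]
rim far l [0.4792 0.1979 0.05  ] [ 0.0247 -0.0342  0.1497]
pocket [ 0.5767 -0.0223  0.04  ] [-0.1281 -0.2203  0.1597]
```

The tool x is centred, and the tongs lie 3 mm toward tool +y. I'll correct, descend and squeeze to about 45 mm.

```bash
python3 -m handwheel '[[0,0.003,0.01,0,0,0],[0,0,0.02,0,0,0],[0,0,0.02,0,0,0],[0,0,0.02,0,0,0],[0,0,0.02,0,0,0],[0,0,0.0165,0,0,0],[0,0,0,0,0,0],[0,0,0,0,0,0]]' 1 20
python3 -m handwheel '[[0,0,0,0,0,0],[0,0,0,0,0,0],[0,0,0,0,0,0],[0,0,0,0,0,0],[0,0,0,0,0,0],[0,0,0,0,0,0],[0,0,0,0,0,0],[0,0,0,0,0,0]]' 0.06
python3 - <<'E'
from h import *
o=monitor.get_obs();print(o['opening'],o['wrist_force'])
E
```

```text
time: 2.82
ee_pos: [0.5136, 0.2274, 0.0937]
tcp_rot: [-180.0, -0.0, 164.5]
wrist_force: [-0.1, -1.0, 0.2]
opening: 0.0853
time: 3.48
ee_pos: [0.5143, 0.2277, 0.095]
tcp_rot: [179.9, 0.1, 164.5]
wrist_force: [-0.7, -0.9, 5.7]
opening: 0.0457
0.045692661406784726 [-0.74849287 -0.92737092  5.71429334]
```

```bash
python3 -m handwheel '[[0,0,0,0,0,0],[0,0,0,0,0,0],[0,0,-0.003,0,0,0],[0,0,-0.006,0,0,0],[0,0,-0.008,0,0,0],[0,0,-0.008,0,0,0],[0,0,-0.008,0,0,0],[0,0,-0.008,0,0,0]]' 0.03
python3 -m handwheel '[[0,0,-0.012,0,0,0],[0,0,-0.012,0,0,0],[0,0,-0.012,0,0,0],[0,0,-0.012,0,0,0],[0,0,-0.012,0,0,0],[0,0,-0.008,0,0,0],[0,0,0,0,0,0],[0,0,0,0,0,0]]'
python3 - <<'E'
from h import *
o=monitor.get_obs();print(o['opening'],o['ee_pos'],o['tcp_rot'],o['wrist_force'],o['q'])
w=snap('wrist','w2');np.savez('pics/w2p.npz',p=o['ee_pos'],r=o['tcp_rot'])
s=snap('side','d2')
z=np.hstack([w['img'][:480],s['img'][60:540]])
cv2.imwrite('pics/v2.png',cv2.resize(np.hstack([w['img'][100:480,180:460],s['img'][40:420,150:500]]),None,fx=1.25,fy=1.25)[:,:,::-1])
E
```

```text
time: 4.15
ee_pos: [0.5139, 0.2275, 0.1359]
tcp_rot: [180.0, 0.0, 164.5]
wrist_force: [-0.2, 0.4, 0.3]
opening: 0.044
time: 4.82
ee_pos: [0.514, 0.2276, 0.2031]
tcp_rot: [180.0, 0.0, 164.5]
wrist_force: [0.1, 0.2, -1.8]
opening: 0.0437
0.04374005343515912 [0.51397665 0.22755583 0.2030991 ] [1.79976853e+02 2.79022522e-02 1.64500816e+02] [ 0.10358919  0.18234951 -1.83292699] [2.38805935e+01 5.89372874e+00 6.05052792e+00 9.01205459e+01
 1.89129865e-04 3.93797716e+01]Traceback (most recent call last):
  File "<stdin>", line 5, in <module>
    return _nx.concatenate(arrs, 1, dtype=dtype, casting=casting)
           ~~~~~~~~~~~~~~~^^^^^^^^^^^^^^^^^^^^^^^^^^^^^^^^^^^^^^^
ValueError: all the input array dimensions except for the concatenation axis must match exactly, but along dimension 0, the array at index 0 has size 480 and the array at index 1 has size 420
```

```bash
python3 - <<'E'
from h import *
w=load('w2');s=load('d2')
cv2.imwrite('pics/v2b.png',cv2.resize(np.hstack([w['img'][100:480,180:460],s['img'][40:420,150:500]]),None,fx=1.25,fy=1.25)[:,:,::-1])
E
```

```text
(no output)
```

View pics/v2b.png

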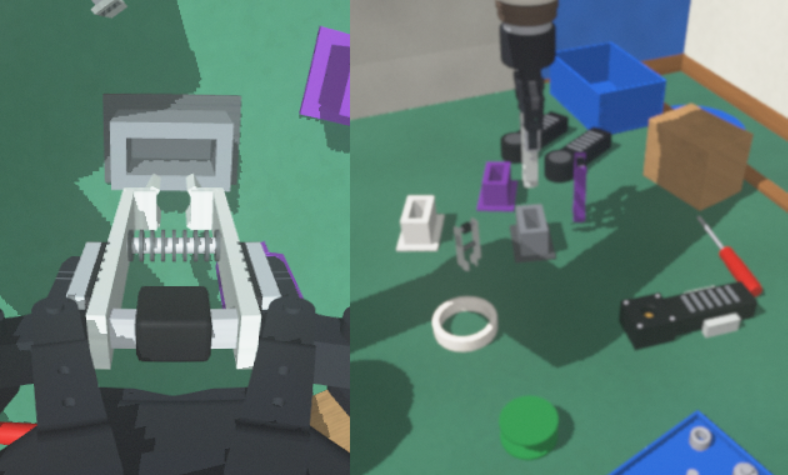

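The tongs hang upright and centred in the fingers (left half: tips at crop (153,195) and (200,195), free holder at (172,150)). Next I carry them over to the tray.

```bash
python3 -m handwheel '[[-0.0013,-0.0058,0,0,0,0],[-0.0025,-0.0116,0,0,0,0],[-0.0038,-0.0175,0,0,0,0],[-0.0051,-0.0233,0,0,0,0],[-0.0051,-0.0233,0,0,0,0],[-0.0051,-0.0233,0,0,0,0],[-0.0051,-0.0233,0,0,0,0],[-0.0051,-0.0233,0,0,0,0]]'
python3 -m handwheel '[[-0.0051,-0.0233,0,0,0,0],[-0.0051,-0.0233,0,0,0,0],[-0.0051,-0.0233,0,0,0,0],[-0.0051,-0.0233,0,0,0,0],[-0.0051,-0.0233,0,0,0,0],[-0.0051,-0.0233,0,0,0,0],[-0.0051,-0.0233,0,0,0,0],[-0.0051,-0.0233,0,0,0,0]]'
python3 -m handwheel '[[-0.0051,-0.0233,0,0,0,0],[-0.0051,-0.0233,0,0,0,0],[-0.0051,-0.0233,0,0,0,0],[-0.0051,-0.0233,0.003,0,0,0],[-0.0051,-0.0233,0.003,0,0,0],[-0.0038,-0.0175,0.003,0,0,0],[-0.0025,-0.0116,0.003,0,0,0],[-0.0013,-0.0058,0.002,0,0,0]]'
python3 -m handwheel '[[0,0,0,0,0,0],[0,0,0,0,0,0],[0,0,0,0,0,0],[0,0,0,0,0,0],[0,0,0,0,0,0],[0,0,0,0,0,0],[0,0,0,0,0,0],[0,0,0,0,0,0]]'
python3 - <<'E'
from h import *
o=monitor.get_obs();print(o['opening'],o['ee_pos'],o['tcp_rot'],o['wrist_force'])
w=snap('wrist','w3');np.savez('pics/w3p.npz',p=o['ee_pos'],r=o['tcp_rot'])
cv2.imwrite('pics/v3.png',cv2.resize(w['img'][140:380,210:430],None,fx=2.5,fy=2.5,interpolation=2)[:,:,::-1])
E
```

```text
time: 5.58
ee_pos: [0.5045, 0.0707, 0.2025]
tcp_rot: [-180.0, -0.0, 164.5]
wrist_force: [0.9, 0.8, 0.1]
opening: 0.0441
time: 6.25
ee_pos: [0.4937, -0.1197, 0.2026]
tcp_rot: [-180.0, -0.0, 164.5]
wrist_force: [0.1, 0.3, -0.9]
opening: 0.0438
time: 6.92
ee_pos: [0.4852, -0.2742, 0.188]
tcp_rot: [180.0, -0.1, 164.4]
wrist_force: [0.2, 0.8, -0.4]
opening: 0.0438
time: 7.58
ee_pos: [0.4862, -0.2723, 0.1889]
tcp_rot: [180.0, 0.0, 164.5]
wrist_force: [-0.7, -0.7, -1.0]
opening: 0.044
0.04401362082388717 [ 0.48619873 -0.27230905  0.18886256] [1.79999388e+02 3.29622237e-03 1.64519775e+02] [-0.67057257 -0.71919178 -1.01260626]
```

View pics/v3.png

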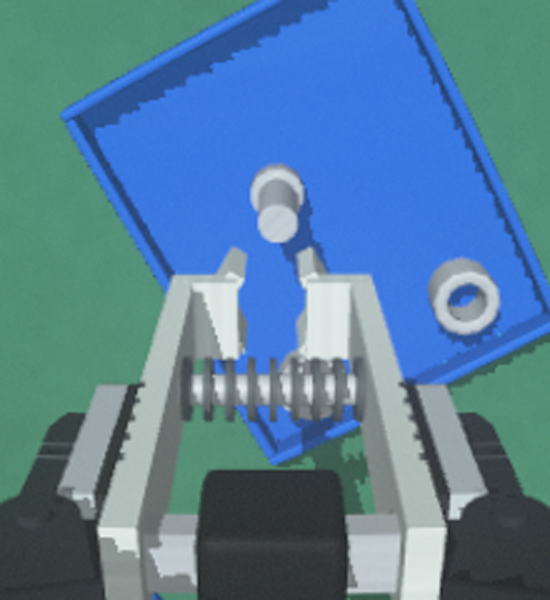

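The plug's top is at crop (278,221), i.e. pixel (321.2,228.4), and its foot at crop (276,187). The tips sit at crop (237,262) and (307,262), so it lies almost straight below.

```bash
python3 - <<'E'
from h import *
from scipy.spatial.transform import Rotation as Ro
w=load('w3');q=np.load('pics/w3p.npz');R=Ro.from_euler('xyz',q['r'],degrees=True)
def t(n,u,v,z,w=w,q=q,R=R):
    X=wpix(w,q['p'],q['r'],u,v,z);print(n,X.round(4),R.inv().apply(X-q['p']).round(4))
C=lambda a,b:(210+a/2.5,140+b/2.5)
t('top',*C(278,221),.05);t('foottop',*C(277,187),.016)
t('tipL far',*C(237,250),q['p'][2]-.085);t('tipR far',*C(308,250),q['p'][2]-.085)
t('tipL top edge',*C(237,285),q['p'][2]-.069);
print('depth at top',w['depth'][228,321],w['depth'][226:231,319:324].round(4))
# holder from w2
w2=load('w2');q2=np.load('pics/w2p.npz')
C2=lambda a,b:(180+a/1.25,100+b/1.25)
for n,a,b in(('rim fl',110,122),('rim fr',233,122),('in fl',128,135),('in fr',217,135),('rim nl',112,187),('rim nr',231,187)): t(n,*C2(a,b),.05,w2,q2,Ro.from_euler('xyz',q2['r'],degrees=True))
E
```

```text
top [ 0.4854 -0.2698  0.05  ] [0.0015 0.0022 0.1389]
foottop [ 0.4834 -0.2694  0.016 ] [0.0035 0.0021 0.1729]
tipL far [ 0.4748 -0.2774  0.1039] [ 0.0096 -0.0079  0.085 ]
tipR far [ 0.4793 -0.2611  0.1039] [0.0096 0.009  0.085 ]
tipL top edge [ 0.4779 -0.2777  0.1199] [ 0.0065 -0.0074  0.069 ]
depth at top 0.27462727 [[0.2744 0.2739 0.2742 0.2741 0.2743]
 [0.2751 0.274  0.2744 0.2749 0.2731]
 [0.2742 0.2746 0.2746 0.275  0.2753]
 [0.2749 0.2745 0.2748 0.2758 0.2759]
 [0.2755 0.2738 0.2762 0.2755 0.2747]]
rim fl [0.4825 0.1963 0.05  ] [ 0.0221 -0.0386  0.1531]
rim fr [0.5027 0.2691 0.05  ] [0.022  0.0369 0.1531]
in fl [0.4934 0.2047 0.05  ] [ 0.0138 -0.0276  0.1531]
in fr [0.5081 0.2575 0.05  ] [0.0138 0.0272 0.1531]
rim nl [0.5231 0.1848 0.05  ] [-0.0201 -0.0389  0.1531]
rim nr [0.5434 0.258  0.05  ] [-0.0201  0.0371  0.1531]
```

```bash
python3 -m handwheel '[[0.001,0.0008,0.004,0,0,0],[0.001,0.0008,0.008,0,0,0],[0,0,0.01,0,0,0],[0,0,0.01,0,0,0],[0,0,0.008,0,0,0],[0,0,0,0,0,0],[0,0,0,0,0,0],[0,0,0,0,0,0]]'
python3 -m handwheel '[[0,0,0.004,0,0,0],[0,0,0.006,0,0,0],[0,0,0.006,0,0,0],[0,0,0.006,0,0,0],[0,0,0.004,0,0,0],[0,0,0.002,0,0,0],[0,0,0,0,0,0],[0,0,0,0,0,0]]'
python3 - <<'E'
from h import *
o=monitor.get_obs();print(o['opening'],o['ee_pos'],o['wrist_force'])
w=snap('wrist','w4');s=snap('side','d4')
a=cv2.resize(w['img'][180:340,240:400],(480,480),interpolation=2);b=cv2.resize(s['img'][340:450,380:460],(320,440),interpolation=2)
o=np.zeros((480,800,3),np.uint8);o[:,:480]=a;o[:440,480:]=b
cv2.imwrite('pics/v4.png',o[:,:,::-1])
E
```

```text
time: 8.3
ee_pos: [0.4847, -0.2705, 0.149]
tcp_rot: [-180.0, 0.0, 164.5]
wrist_force: [-0.6, -0.2, -0.7]
opening: 0.0437
time: 8.97
ee_pos: [0.4846, -0.2705, 0.1208]
tcp_rot: [180.0, -0.0, 164.5]
wrist_force: [-0.0, 0.8, -0.6]
opening: 0.0437
0.04372817609747832 [ 0.4846215  -0.27045121  0.1207615 ] [-0.01677765  0.76648222 -0.61941275]
```

View pics/v4.png

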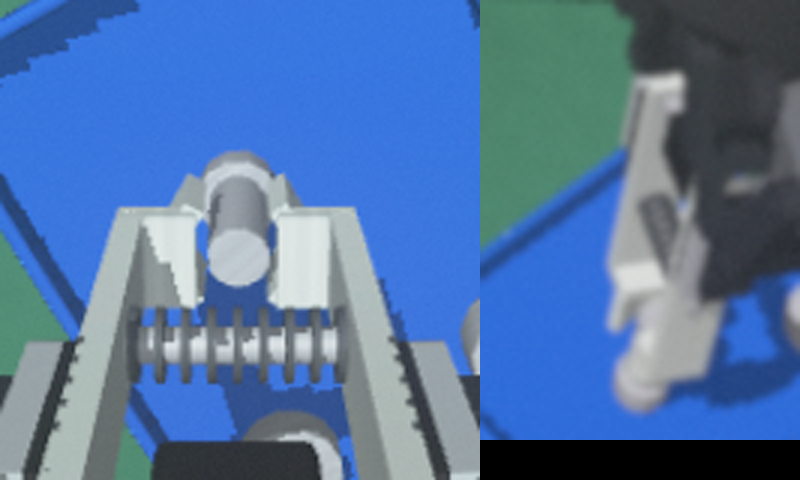

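The stem stands centred between the tips (crop (238,255)), so I close on it.

```bash
python3 -m handwheel '[[0,0,0,0,0,0],[0,0,0,0,0,0],[0,0,0,0,0,0],[0,0,0,0,0,0],[0,0,0,0,0,0],[0,0,0,0,0,0],[0,0,0,0,0,0],[0,0,0,0,0,0]]' -0.4 30
python3 -m handwheel '[[0,0,-0.001,0,0,0],[0,0,-0.002,0,0,0],[0,0,-0.003,0,0,0],[0,0,-0.004,0,0,0],[0,0,-0.004,0,0,0],[0,0,-0.004,0,0,0],[0,0,-0.004,0,0,0],[0,0,-0.004,0,0,0]]'
python3 -m handwheel '[[0,0,-0.008,0,0,0],[0,0,-0.01,0,0,0],[0,0,-0.01,0,0,0],[0,0,-0.01,0,0,0],[0,0,-0.01,0,0,0],[0,0,-0.006,0,0,0],[0,0,0,0,0,0],[0,0,0,0,0,0]]'
python3 - <<'E'
from h import *
o=monitor.get_obs();print(o['opening'],o['ee_pos'],o['tcp_rot'],o['wrist_force'])
w=snap('wrist','w5');s=snap('side','d5')
np.savez('pics/w5p.npz',p=o['ee_pos'],r=o['tcp_rot'])
a=cv2.resize(w['img'][180:340,240:400],(480,480),interpolation=2);b=cv2.resize(s['img'][290:400,370:450],(320,440),interpolation=2)
o=np.zeros((480,800,3),np.uint8);o[:,:480]=a;o[:440,480:]=b
cv2.imwrite('pics/v5.png',o[:,:,::-1])
E
```

```text
time: 9.73
ee_pos: [0.4853, -0.2707, 0.1218]
tcp_rot: [-180.0, 0.1, 164.5]
wrist_force: [1.4, 0.7, 5.7]
opening: 0.0339
time: 10.4
ee_pos: [0.4846, -0.2705, 0.1473]
tcp_rot: [-180.0, 0.0, 164.5]
wrist_force: [0.5, -0.3, -1.6]
opening: 0.0347
time: 11.07
ee_pos: [0.4848, -0.2706, 0.201]
tcp_rot: [-180.0, 0.0, 164.5]
wrist_force: [-0.2, -0.4, -1.5]
opening: 0.034
0.03404616414917594 [ 0.48479929 -0.27056127  0.20103706] [-1.79993421e+02  2.75381963e-02  1.64502447e+02] [-0.16030885 -0.40576385 -1.49127288]
```

View pics/v5.png

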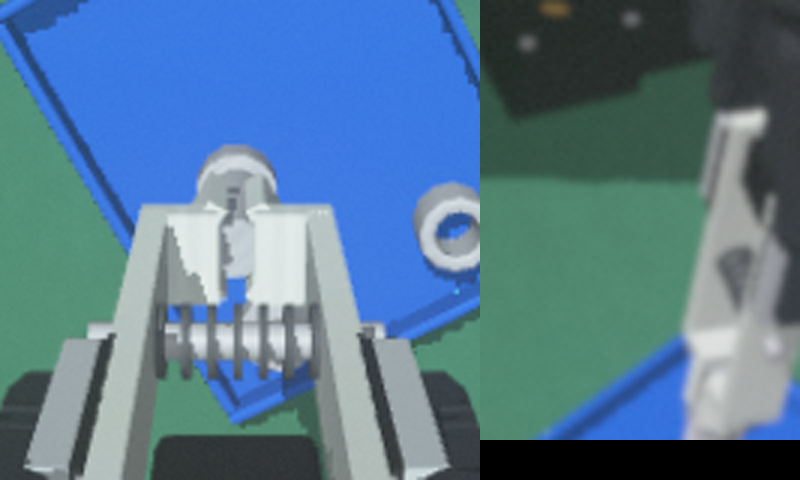

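The plug is held upright in the tongs with the foot clear below (crop (237,165)). I carry it toward the housing, stopping 40 mm short in tool x so the wrist camera sees the pocket.

```bash
python3 -m handwheel '[[-0.0013,0.005,0,0,0,0],[-0.0026,0.01,0,0,0,0],[-0.0039,0.0149,0,0,0,0],[-0.0052,0.0198,0,0,0,0],[-0.0052,0.0198,0,0,0,0],[-0.0052,0.0198,0,0,0,0],[-0.0052,0.0198,0,0,0,0],[-0.0052,0.0198,0,0,0,0]]'
python3 -m handwheel '[[-0.0052,0.0198,0,0,0,0],[-0.0052,0.0198,0,0,0,0],[-0.0052,0.0198,0,0,0,0],[-0.0052,0.0198,0,0,0,0],[-0.0052,0.0198,0,0,0,0],[-0.0039,0.0149,0,0,0,0],[-0.0026,0.01,0,0,0,0],[-0.0013,0.005,0,0,0,0]]'
python3 -m handwheel '[[0,0,0,0,0,0],[0,0,0,0,0,0],[0,0,0,0,0,0],[0,0,0,0,0,0],[0,0,0,0,0,0],[0,0,0,0,0,0],[0,0,0,0,0,0],[0,0,0,0,0,0]]'
python3 - <<'E'
from h import *
o=monitor.get_obs();print(o['opening'],o['ee_pos'],o['tcp_rot'],o['wrist_force'])
w=snap('wrist','w6');np.savez('pics/w6p.npz',p=o['ee_pos'],r=o['tcp_rot'])
cv2.imwrite('pics/v6.png',cv2.resize(w['img'][100:290,220:420],None,fx=3,fy=3,interpolation=2)[:,:,::-1])
E
```

```text
time: 11.83
ee_pos: [0.5522, -0.1535, 0.2004]
tcp_rot: [180.0, -0.0, 164.5]
wrist_force: [0.5, 1.6, -1.6]
opening: 0.0342
time: 12.5
ee_pos: [0.6191, -0.0386, 0.2004]
tcp_rot: [180.0, -0.0, 164.6]
wrist_force: [-0.4, 0.0, -1.5]
opening: 0.034
time: 13.17
ee_pos: [0.6186, -0.0403, 0.2008]
tcp_rot: [180.0, 0.0, 164.5]
wrist_force: [-0.9, -0.8, -0.6]
opening: 0.034
0.03403477746339492 [ 0.61862648 -0.04028812  0.20083469] [1.79999461e+02 4.93136194e-03 1.64484938e+02] [-0.92721524 -0.77281088 -0.62601777]
```

View pics/v6.png

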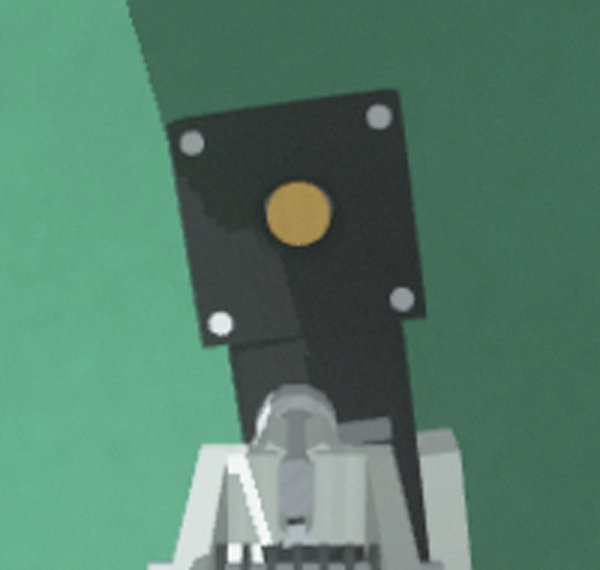

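The screws are at crop (192,143), (379,117), (402,299) and (220,323), so the mouth centre is at about crop (298,222). The brass pad is at (298,213), and the foot spans columns 257-337.

```bash
python3 - <<'E'
from h import *
from scipy.spatial.transform import Rotation as Ro
w=load('w6');q=np.load('pics/w6p.npz');R=Ro.from_euler('xyz',q['r'],degrees=True)
def t(n,a,b,z):
    X=wpix(w,q['p'],q['r'],220+a/3,100+b/3,z);T=R.inv().apply(X-q['p']);print(n,X.round(4),T.round(4));return T
t('mouth',298,222,.04)
S=np.array([t('s',*p,.04) for p in((192,143),(379,117),(402,299),(220,323))]);print(S.mean(0),np.linalg.norm(S-np.roll(S,1,0),axis=1))
t('padz.018',298,213,.018);t('padz.01',298,213,.01)
zf=q['p'][2]-.1175
t('footL',257,425,zf+.006);t('footR',337,425,zf+.006);t('foot far edge bottom',297,384,zf);t('foot far edge',297,384,zf+.012)
# pad depth
u,v=319,171;d=np.median(w['depth'][v-3:v+4,u-3:u+4]);x,y=(u-w['cx'])/w['fx'],(v-w['cy'])/w['fy'];th=np.hypot(x,y);k=np.tan(th)/th
P=w['tool_from_camera'][:3,:3]@np.array([x*k*d,y*k*d,d])+w['tool_from_camera'][:3,3];print('pad',R.apply(P)+q['p'])
E
```

```text
mouth [ 0.5813 -0.029   0.04  ] [0.039  0.0008 0.1608]
s [ 0.5541 -0.0496  0.04  ] [ 0.0597 -0.0262  0.1608]
s [ 0.5604 -0.0019  0.04  ] [0.0664 0.0214 0.1608]
s [ 0.6081 -0.0081  0.04  ] [0.0188 0.0281 0.1608]
s [ 0.6015 -0.056   0.04  ] [ 0.0123 -0.0197  0.1608]
[0.03928533 0.00091307 0.16083132] [0.04790162 0.04814578 0.04804687 0.04827895]
padz.018 [ 0.5816 -0.0291  0.018 ] [0.0387 0.0009 0.1828]
padz.01 [ 0.5826 -0.0293  0.01  ] [0.0377 0.0009 0.1908]
footL [ 0.6164 -0.0484  0.0893] [ 0.     -0.0084  0.1115]
footR [ 0.6212 -0.0311  0.0893] [0.     0.0095 0.1115]
foot far edge bottom [ 0.6112 -0.0377  0.0833] [0.0078 0.0006 0.1175]
foot far edge [ 0.608  -0.0368  0.0953] [0.0112 0.0005 0.1055]
pad [ 0.58056196 -0.02909942  0.02628673]
```

```bash
python3 -m handwheel '[[0.003,0.0005,0,0,0,0],[0.006,0,0,0,0,0],[0.009,0,0,0,0,0],[0.009,0,0.004,0,0,0],[0.007,0,0.008,0,0,0],[0.004,0,0.008,0,0,0],[0.001,0,0.008,0,0,0],[0,0,0.006,0,0,0]]'
python3 -m handwheel '[[0,0,0.003,0,0,0],[0,0,0.001,0,0,0],[0,0,0,0,0,0],[0,0,0,0,0,0],[0,0,0,0,0,0],[0,0,0,0,0,0],[0,0,0,0,0,0],[0,0,0,0,0,0]]'
python3 - <<'E'
from h import *
o=monitor.get_obs();print(o['opening'],o['ee_pos'],o['tcp_rot'],o['wrist_force'])
w=snap('wrist','w7');s=snap('side','d7');np.savez('pics/w7p.npz',p=o['ee_pos'],r=o['tcp_rot'])
a=cv2.resize(w['img'][150:310,240:400],(480,480),interpolation=2);b=cv2.resize(s['img'][240:350,355:435],(320,440),interpolation=2)
o=np.zeros((480,800,3),np.uint8);o[:,:480]=a;o[:440,480:]=b
cv2.imwrite('pics/v7.png',o[:,:,::-1])
E
```

```text
time: 13.88
ee_pos: [0.5807, -0.029, 0.1662]
tcp_rot: [180.0, -0.0, 164.5]
wrist_force: [-0.3, -0.2, -0.9]
opening: 0.0341
time: 14.55
ee_pos: [0.5813, -0.0292, 0.1629]
tcp_rot: [180.0, 0.0, 164.5]
wrist_force: [0.1, -0.0, -1.1]
opening: 0.0339
0.03392993526468979 [ 0.58131747 -0.02923968  0.16291791] [1.79998052e+02 1.17069148e-02 1.64496905e+02] [ 0.12810325 -0.0429068  -1.14250368]
```

View pics/v7.png

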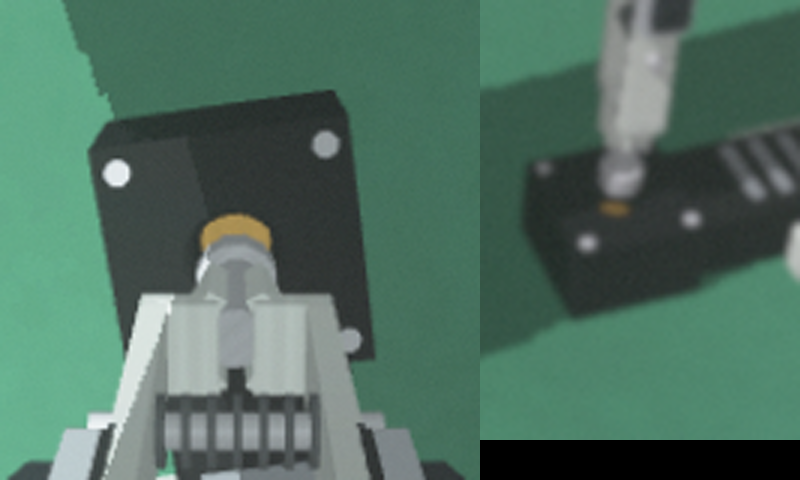

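The foot is centred over the brass pad (wrist crop (236,235), side crop foot above pocket). Descending into the pocket slowly.

```bash
python3 -m handwheel '[[0,0,0.001,0,0,0],[0,0,0.0015,0,0,0],[0,0,0.0015,0,0,0],[0,0,0.0015,0,0,0],[0,0,0.0015,0,0,0],[0,0,0.001,0,0,0],[0,0,0,0,0,0],[0,0,0,0,0,0]]'
python3 -m handwheel '[[0,0,0.001,0,0,0],[0,0,0.001,0,0,0],[0,0,0.001,0,0,0],[0,0,0.001,0,0,0],[0,0,0.001,0,0,0],[0,0,0.001,0,0,0],[0,0,0.001,0,0,0],[0,0,0,0,0,0]]'
```

```text
time: 15.32
ee_pos: [0.5812, -0.0292, 0.1547]
tcp_rot: [180.0, -0.0, 164.5]
wrist_force: [-1.4, 0.2, -0.6]
opening: 0.0342
time: 15.98
ee_pos: [0.5811, -0.0292, 0.1475]
tcp_rot: [-180.0, -0.0, 164.5]
wrist_force: [-0.5, 0.2, -0.1]
opening: 0.0339
```

```bash
R='[[0,0,0.0004,0,0,0],[0,0,0.0004,0,0,0],[0,0,0.0004,0,0,0],[0,0,0.0004,0,0,0],[0,0,0.0004,0,0,0],[0,0,0.0004,0,0,0],[0,0,0,0,0,0],[0,0,0,0,0,0]]' >/dev/null
python3 -m handwheel '[[0,0,0.0004,0,0,0],[0,0,0.0004,0,0,0],[0,0,0.0004,0,0,0],[0,0,0.0004,0,0,0],[0,0,0.0004,0,0,0],[0,0,0.0004,0,0,0],[0,0,0.0004,0,0,0],[0,0,0,0,0,0]]'
python3 -m handwheel '[[0,0,0.0004,0,0,0],[0,0,0.0004,0,0,0],[0,0,0.0004,0,0,0],[0,0,0.0004,0,0,0],[0,0,0,0,0,0],[0,0,0,0,0,0],[0,0,0,0,0,0],[0,0,0,0,0,0]]'
```

```text
time: 16.65
ee_pos: [0.5812, -0.0292, 0.1449]
tcp_rot: [-180.0, -0.0, 164.5]
wrist_force: [-0.3, 0.9, -1.1]
opening: 0.0342
time: 17.32
ee_pos: [0.5814, -0.0292, 0.1436]
tcp_rot: [180.0, 0.0, 164.5]
wrist_force: [-0.3, -0.6, 4.3]
opening: 0.0339
```

```bash
python3 -m handwheel '[[0,0,0.0004,0,0,0],[0,0,0.0004,0,0,0],[0,0,0.0004,0,0,0],[0,0,0.0004,0,0,0],[0,0,0,0,0,0],[0,0,0,0,0,0],[0,0,0,0,0,0],[0,0,0,0,0,0]]'
python3 -m handwheel '[[0,0,0.0004,0,0,0],[0,0,0.0004,0,0,0],[0,0,0.0004,0,0,0],[0,0,0.0004,0,0,0],[0,0,0,0,0,0],[0,0,0,0,0,0],[0,0,0,0,0,0],[0,0,0,0,0,0]]'
```

```text
time: 17.98
ee_pos: [0.5812, -0.0292, 0.1417]
tcp_rot: [180.0, -0.0, 164.5]
wrist_force: [1.3, -0.3, 2.2]
opening: 0.0339
time: 18.65
ee_pos: [0.5812, -0.0292, 0.1401]
tcp_rot: [180.0, -0.0, 164.5]
wrist_force: [0.2, 0.8, 2.2]
opening: 0.0341
```

```bash
python3 -m handwheel '[[0,0,0.0004,0,0,0],[0,0,0.0004,0,0,0],[0,0,0.0002,0,0,0],[0,0,0,0,0,0],[0,0,0,0,0,0],[0,0,0,0,0,0],[0,0,0,0,0,0],[0,0,0,0,0,0]]'
python3 -m handwheel '[[0,0,0.0004,0,0,0],[0,0,0.0004,0,0,0],[0,0,0.0002,0,0,0],[0,0,0,0,0,0],[0,0,0,0,0,0],[0,0,0,0,0,0],[0,0,0,0,0,0],[0,0,0,0,0,0]]'
```

```text
time: 19.32
ee_pos: [0.5812, -0.0292, 0.1391]
tcp_rot: [180.0, -0.0, 164.5]
wrist_force: [0.7, 0.4, 2.6]
opening: 0.0339
time: 19.98
ee_pos: [0.5812, -0.0292, 0.1381]
tcp_rot: [180.0, -0.0, 164.5]
wrist_force: [0.7, 0.3, 2.8]
opening: 0.0339
```

```bash
python3 -m handwheel '[[0,0,0.0004,0,0,0],[0,0,0.0004,0,0,0],[0,0,0.0002,0,0,0],[0,0,0,0,0,0],[0,0,0,0,0,0],[0,0,0,0,0,0],[0,0,0,0,0,0],[0,0,0,0,0,0]]'
python3 -m handwheel '[[0,0,0.0004,0,0,0],[0,0,0.0004,0,0,0],[0,0,0,0,0,0],[0,0,0,0,0,0],[0,0,0,0,0,0],[0,0,0,0,0,0],[0,0,0,0,0,0],[0,0,0,0,0,0]]'
```

```text
time: 20.65
ee_pos: [0.5814, -0.0292, 0.138]
tcp_rot: [180.0, 0.1, 164.5]
wrist_force: [-0.2, -0.3, 7.7]
opening: 0.0341
time: 21.32
ee_pos: [0.5815, -0.0292, 0.1379]
tcp_rot: [180.0, 0.1, 164.5]
wrist_force: [-2.5, -0.2, 12.9]
opening: 0.0342
```

Hard stop reached at about 14 N of push: the TCP no longer advances while the force climbs. I'll hold briefly, ease off, then open to the carrying width.

```bash
python3 -m handwheel '[[0,0,0,0,0,0],[0,0,0,0,0,0],[0,0,0,0,0,0],[0,0,0,0,0,0],[0,0,0,0,0,0],[0,0,0,0,0,0],[0,0,0,0,0,0],[0,0,0,0,0,0]]'
python3 -m handwheel '[[0,0,-0.0004,0,0,0],[0,0,-0.0004,0,0,0],[0,0,-0.0004,0,0,0],[0,0,-0.0002,0,0,0],[0,0,0,0,0,0],[0,0,0,0,0,0],[0,0,0,0,0,0],[0,0,0,0,0,0]]'
python3 -m handwheel '[[0,0,0,0,0,0],[0,0,0,0,0,0],[0,0,0,0,0,0],[0,0,0,0,0,0],[0,0,0,0,0,0],[0,0,0,0,0,0],[0,0,0,0,0,0],[0,0,0,0,0,0]]' 0.03 20
python3 - <<'E'
from h import *
o=monitor.get_obs();print(o['opening'],o['ee_pos'],o['wrist_force'])
w=snap('wrist','w8');cv2.imwrite('pics/v8.png',cv2.resize(w['img'][150:310,220:420],(600,480),interpolation=2)[:,:,::-1])
E
```

```text
time: 21.98
ee_pos: [0.5815, -0.0292, 0.1379]
tcp_rot: [180.0, 0.1, 164.5]
wrist_force: [-1.5, 0.1, 13.4]
opening: 0.0339
time: 22.65
ee_pos: [0.5813, -0.0292, 0.138]
tcp_rot: [180.0, 0.0, 164.5]
wrist_force: [0.1, -0.6, 5.9]
opening: 0.0338
time: 23.32
ee_pos: [0.5812, -0.0292, 0.1377]
tcp_rot: [-180.0, -0.0, 164.5]
wrist_force: [0.6, -0.2, -0.9]
opening: 0.044
0.0439569899714707 [ 0.5812096  -0.02922572  0.13773345] [ 0.56016455 -0.2453868  -0.91955932]
```

View pics/v8.png

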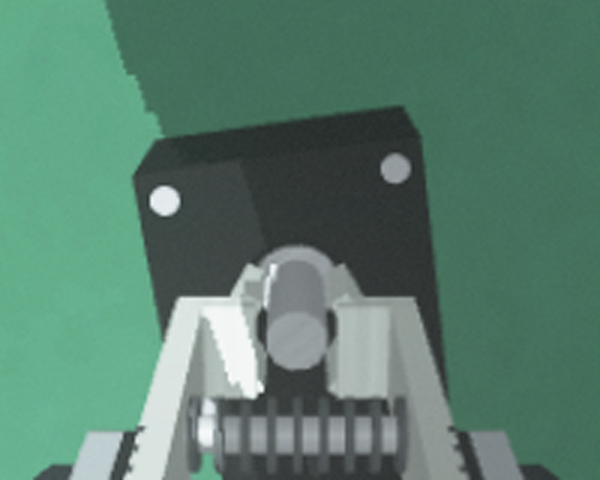

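The plug stands free and upright in the pocket, with the tips clear on both sides. I lift away and carry the tongs back to the holder.

```bash
python3 -m handwheel '[[0,0,-0.002,0,0,0],[0,0,-0.004,0,0,0],[0,0,-0.006,0,0,0],[0,0,-0.01,0,0,0],[0,0,-0.012,0,0,0],[0,0,-0.012,0,0,0],[0,0,-0.01,0,0,0],[0,0,-0.006,0,0,0]]'
python3 -m handwheel '[[0.0026,0.0044,-0.002,0,0,0],[0.0051,0.0088,0,0,0,0],[0.0077,0.0132,0,0,0,0],[0.0103,0.0176,0,0,0,0],[0.0103,0.0176,0,0,0,0],[0.0103,0.0176,0,0,0,0],[0.0103,0.0176,0,0,0,0],[0.0103,0.0176,0,0,0,0]]'
python3 -m handwheel '[[0.0103,0.0176,0,0,0,0],[0.0103,0.0176,0,0,0,0],[0.0103,0.0176,0,0,0,0],[0.0103,0.0176,0,0,0,0],[0.0103,0.0176,0,0,0,0],[0.0077,0.0132,0,0,0,0],[0.0051,0.0088,0,0,0,0],[0.0026,0.0044,0,0,0,0]]'
python3 -m handwheel '[[0,0,0,0,0,0],[0,0,0,0,0,0],[0,0,0,0,0,0],[0,0,0,0,0,0],[0,0,0,0,0,0],[0,0,0,0,0,0],[0,0,0,0,0,0],[0,0,0,0,0,0]]'
python3 - <<'E'
from h import *
o=monitor.get_obs();print(o['opening'],o['ee_pos'],o['tcp_rot'],o['wrist_force'])
w=snap('wrist','w9');s=snap('side','d9');np.savez('pics/w9p.npz',p=o['ee_pos'],r=o['tcp_rot'])
a=cv2.resize(w['img'][150:310,240:400],(480,480),interpolation=2);b=cv2.resize(s['img'][240:350,355:435],(320,440),interpolation=2)
o=np.zeros((480,800,3),np.uint8);o[:,:480]=a;o[:440,480:]=b
cv2.imwrite('pics/v9.png',o[:,:,::-1])
E
```

```text
time: 24.03
ee_pos: [0.5817, -0.0292, 0.2022]
tcp_rot: [180.0, 0.1, 164.5]
wrist_force: [0.2, 0.1, -0.6]
opening: 0.0441
time: 24.7
ee_pos: [0.5463, 0.1005, 0.201]
tcp_rot: [-180.0, -0.1, 164.5]
wrist_force: [0.2, -0.5, -0.6]
opening: 0.0439
time: 25.37
ee_pos: [0.5125, 0.2285, 0.2012]
tcp_rot: [-180.0, -0.1, 164.6]
wrist_force: [0.5, 0.7, -0.4]
opening: 0.044
time: 26.03
ee_pos: [0.5135, 0.2268, 0.2018]
tcp_rot: [-180.0, -0.0, 164.5]
wrist_force: [0.0, -0.5, -1.3]
opening: 0.0443
0.044290517008878524 [0.51349303 0.22682396 0.20178277] [-1.79998354e+02 -1.32833679e-03  1.64482574e+02] [ 0.03121149 -0.5142227  -1.28161554]
```

View pics/v9.png

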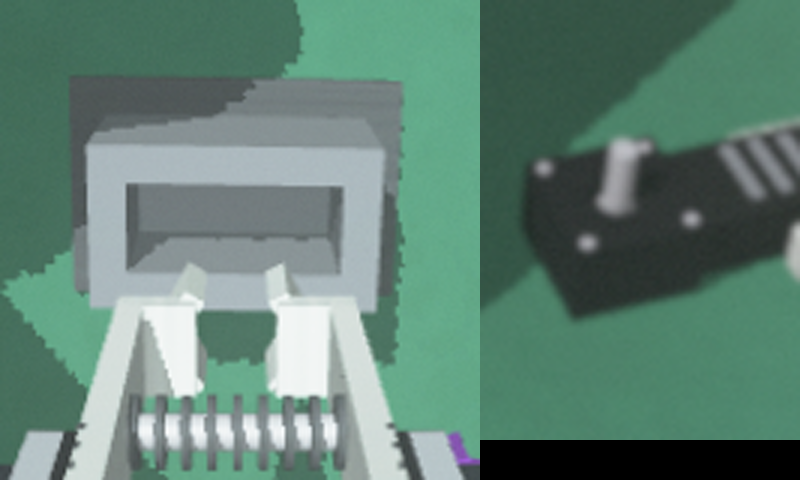

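The plug stands seated in the housing (side crop (620,175)), and the tongs are centred over the holder's pocket (both at column 236). Lowering.

```bash
python3 -m handwheel '[[0,0,0.005,0,0,0],[0,0,0.01,0,0,0],[0,0,0.012,0,0,0],[0,0,0.012,0,0,0],[0,0,0.01,0,0,0],[0,0,0.005,0,0,0],[0,0,0.003,0,0,0],[0,0,0.003,0,0,0]]'
python3 -m handwheel '[[0,0,0.005,0,0,0],[0,0,0.006,0,0,0],[0,0,0.006,0,0,0],[0,0,0.006,0,0,0],[0,0,0.005,0,0,0],[0,0,0.004,0,0,0],[0,0,0.003,0,0,0],[0,0,0,0,0,0]]'
python3 -m handwheel '[[0,0,0.002,0,0,0],[0,0,0.002,0,0,0],[0,0,0.001,0,0,0],[0,0,0.001,0,0,0],[0,0,0.001,0,0,0],[0,0,0,0,0,0],[0,0,0,0,0,0],[0,0,0,0,0,0]]'
```

```text
time: 26.8
ee_pos: [0.5134, 0.227, 0.1414]
tcp_rot: [-180.0, -0.0, 164.5]
wrist_force: [-0.3, -0.3, -0.5]
opening: 0.0439
time: 27.47
ee_pos: [0.5132, 0.2269, 0.106]
tcp_rot: [-180.0, -0.0, 164.5]
wrist_force: [-0.8, -0.0, -0.1]
opening: 0.044
time: 28.13
ee_pos: [0.5135, 0.227, 0.0999]
tcp_rot: [180.0, 0.0, 164.5]
wrist_force: [0.3, 0.5, -1.5]
opening: 0.0438
```

```bash
python3 -m handwheel '[[0,0,0.001,0,0,0],[0,0,0.001,0,0,0],[0,0,0.001,0,0,0],[0,0,0.001,0,0,0],[0,0,0.0005,0,0,0],[0,0,0,0,0,0],[0,0,0,0,0,0],[0,0,0,0,0,0]]'
python3 -m handwheel '[[0,0,0.0005,0,0,0],[0,0,0.0005,0,0,0],[0,0,0.0005,0,0,0],[0,0,0,0,0,0],[0,0,0,0,0,0],[0,0,0,0,0,0],[0,0,0,0,0,0],[0,0,0,0,0,0]]'
```

```text
time: 28.8
ee_pos: [0.5136, 0.2271, 0.0954]
tcp_rot: [180.0, 0.0, 164.5]
wrist_force: [-0.4, -0.2, 4.4]
opening: 0.0441
time: 29.47
ee_pos: [0.5134, 0.2271, 0.0937]
tcp_rot: [180.0, -0.0, 164.5]
wrist_force: [0.5, 1.4, 2.9]
opening: 0.0436
```

The tongs are on the floor. Now I release and withdraw.

```bash
python3 -m handwheel '[[0,0,0,0,0,0],[0,0,0,0,0,0],[0,0,0,0,0,0],[0,0,0,0,0,0],[0,0,0,0,0,0],[0,0,0,0,0,0],[0,0,0,0,0,0],[0,0,0,0,0,0]]' 0.25
python3 -m handwheel '[[0,0,0,0,0,0],[0,0,0,0,0,0],[0,0,0,0,0,0],[0,0,0,0,0,0],[0,0,0,0,0,0],[0,0,0,0,0,0],[0,0,0,0,0,0],[0,0,0,0,0,0]]' 1
python3 -m handwheel '[[0,0,-0.005,0,0,0],[0,0,-0.01,0,0,0],[0,0,-0.018,0,0,0],[0,0,-0.025,0,0,0],[0,0,-0.025,0,0,0],[0,0,-0.025,0,0,0],[0,0,-0.015,0,0,0],[0,0,-0.005,0,0,0]]'
python3 -m handwheel '[[0,0,0,0,0,0],[0,0,0,0,0,0],[0,0,0,0,0,0],[0,0,0,0,0,0],[0,0,0,0,0,0],[0,0,0,0,0,0],[0,0,0,0,0,0],[0,0,0,0,0,0]]'
python3 - <<'E'
from h import *
c=snap('scene','s10');d=snap('side','d10')
for n,c in(('s',c),('d',d)):
    W=cloud(c).reshape(-1,3);I=c['img'].reshape(-1,3).astype(int)
    for nm,ctr,r,z0,z1 in(('tongs top',(.5135,.227),.045,.1,.14),('plug',(.581,-.03),.02,.048,.09)):
        with np.errstate(invalid='ignore'): P=W[(np.hypot(W[:,0]-ctr[0],W[:,1]-ctr[1])<r)&(W[:,2]>z0)&(W[:,2]<z1)&(I.max(1)-I.min(1)<45)]
        print(n,nm,len(P),P.max(0).round(4),rect(P))
b=np.zeros((560,800,3),np.uint8)
b[:,:400]=cv2.resize(load('s10')['img'][195:335,220:470],(400,560//1))[:, :400] if 0 else cv2.resize(load('s10')['img'][190:330,375:475],(400,560))
b[:,400:]=cv2.resize(load('d10')['img'][130:326,230:370+60],(400,560)) if 0 else cv2.resize(load('d10')['img'][130:340,250:400],(400,560))
cv2.imwrite('pics/v10.png',b[:,:,::-1])
E
```

```text
time: 30.13
ee_pos: [0.5134, 0.227, 0.0938]
tcp_rot: [-180.0, -0.0, 164.5]
wrist_force: [0.3, 0.6, 0.0]
opening: 0.0534
time: 30.8
ee_pos: [0.5134, 0.227, 0.0938]
tcp_rot: [-180.0, 0.0, 164.5]
wrist_force: [0.1, 0.1, 0.2]
opening: 0.0856
time: 31.47
ee_pos: [0.5142, 0.2274, 0.2258]
tcp_rot: [179.8, 0.2, 164.5]
wrist_force: [0.3, 0.2, -0.7]
opening: 0.0852
time: 32.13
ee_pos: [0.5134, 0.227, 0.2216]
tcp_rot: [-180.0, -0.0, 164.5]
wrist_force: [-0.9, 0.3, -0.5]
opening: 0.0854
s tongs top 319 [0.5294 0.2517 0.1274] ((513.508056640625, 225.463623046875), (50.60564422607422, 21.938522338867188), 75.7841567993164)
s plug 68 [ 0.5884 -0.0244  0.0676] ((582.1651000976562, -30.46085548400879), (12.272509574890137, 11.32490348815918), 30.14472007751465)
d tongs top 226 [0.5259 0.2495 0.1259] ((510.90264892578125, 222.97271728515625), (54.753173828125, 17.488513946533203), 74.51695251464844)
d plug 79 [ 0.5852 -0.0252  0.0671] ((579.2149047851562, -31.90936851501465), (12.1724214553833, 11.830625534057617), 17.242151260375977)
```

The numbers agree: the tongs are back at their starting place and height, and the plug top is at z ≈ 0.067, within 2 mm of the pocket axis. Handing in.

```bash
python3 -c "
from workcell import order; print(order.job_done())"
```

```text
the job is handed in; nothing more can be done
None
```

The job is done and handed in at about 32 s of the 72 s allowed. With the tongs I picked the plug from the tray, lowered it into the housing's pocket and pressed it until it stopped hard. I then let go of the plug and put the tongs back in their holder.

- **Press:** the push settled at about 14 N. That is above the 12 N aimed for and below the 20 N limit. The plug moved the pad down about 6 mm before stopping hard. The force figures are the wrist readings at the end of each move, noisy by about 1 N.
- **Plug:** the last depth measurements put its top about 27 mm above the mouth, inside the expected 18 to 29 mm. It was within about 2 mm of the pocket's axis, and a side picture taken after release showed it upright.
- **Tongs:** they stood upright on the holder floor, about 1 to 4 mm from where they started. Their top was at about 126 mm, as at the start. The fingers were fully open and clear above them.
- **Not checked:** the final picture of the scene could not be viewed because the 12-picture limit was reached. The last check of tongs and plug therefore rests on depth data alone. I did not measure the other things on the bench again, but no unexpected force showed at the end of any move.

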